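# Refit a trolley wheel and secure its spring clip

### The job

Ease the good yellow-hubbed wheel onto the bare axle pin of the trolley's three-wheel star, fully down on its collar. Then bring the red-gripped hairpin clip in flat from the side above the hub, feel along the pin for its groove (the pin stands up more or less each time), and push until the clip snaps home round the neck, like the two clips already fitted, and let go. Do not force anything: ramming, or pushing the clip over the thick part of the pin, bends it; leave the broken grey wheel and the other things where they are.

Things in the scene. Friction and masses are not known exactly. Their poses are not given: they have to be found in the camera images.
- wheel: Good loose wheel lying flat: yellow hub, 5 yellow spokes, black tyre; 0.35 kg. Tyre 150 mm outside, 122 mm inside, at z = 6 to 38 mm. Hub 40 mm across, 44 mm long (z = 0 to 44), 21 mm bore right through. Spokes at z = 16 to 28 mm, so pinch the hub from above at z = 29 to 44. Origin: centre of the hub's underside; z up along the axle.
- star: The trolley's three-wheel star, fixed: three blue arms on a round black rubber mat 250 mm across, two yellow wheels with clips already fitted, one vertical axle pin bare. Pins are 100 mm from the centre, 173 mm apart; the fitted ones reach 95 mm above the bench. Origin: its centre at the bench; +x along the arm with the bare pin.
- stub_seat (a point): Axis of the bare pin at the top of its 28 mm collar, 30 mm above the bench, where the hub's underside must rest; z up. The pin is tight in its bush (treat it as fixed) and stands proud by an unmeasured h = 0 to 15 mm. Above this point: shank 18 mm across to 43+h, groove (neck 11 mm across) 43+h to 48.5+h, head 18 mm across to 58.5+h, nose tapering to 9 mm across at 64.5+h mm.
- clip: Loose hairpin spring clip, 59 g, lying flat. Origin: centre of its eye (where the neck belongs), at its underside; +x along the legs to the mouth, z up. Two legs of 4 mm square wire, undersides at z = 0. Inside gap: 26 mm at the mouth (tips end at x = 26 mm), 6 mm at the bulges (x = 8.5 mm), 11.6 mm in the eye (x = -3 to 3 mm). Behind them the red grip.
- clip_grip (a point): Centre of the clip's rigid red grip (x = -27, y = 0, z = 6 mm in the clip's frame, same axes). The grip is 34 mm long, 16 mm wide (y), 12 mm high (z = 0 to 12 mm); a wire bend shows behind it to x = -57 mm. Its front face, x = -10 mm, butts hard on the pin 1 mm after the eye is centred.
- clip_leg_l (a joint): Spread of the clip's left (+y) leg, rad: 0 closed. In +x the legs first touch the 18 mm shank or head with the eye 21 mm short of the axis (5 N about 18 mm short), but the neck only 15 mm short. Over the neck they spread to about 0.05 at some 10 N, 9 mm short, then spring shut. Forced over the shank they would spread 0.12; above 0.095 the clip is bent.
- clip_leg_r (a joint): The same for the right (-y) leg.
- old_wheel: The broken wheel: same size, grey hub, only four spokes, brown-grey tyre. Lies flat on the bench; leave alone. It and the good wheel may be in either place.
- screwdriver: Screwdriver with orange handle, bystander.
- torch: Black torch standing on its head, 42 mm across, 120 mm high, bystander.
- polish: Flat round tin of shoe polish, 72 mm across, 28 mm high, bystander.
- brush: Wooden shoe brush, 160 x 50 x 42 mm, bystander.
- keys: Bunch of keys with a black fob, bystander.
- oil: Small yellow oil bottle, 40 mm across, 110 mm high, bystander.
Not all that is in view belongs to the job. Of the things that look like the wheel, the smaller one is meant.

How it is judged:
By the outcome, as a careful person would: the job done as asked, in the order asked, and still so for the second after the job is handed in, with the robot touching nothing.
It also fails if it takes over 72 s, if anything falls off the work surface, if the arm or the gripper's body presses on something with over 40 N, if the wrist force passes 120 N, or if a joint passes its speed limit or range.

### The arm

A 6-joint arm with a two-finger parallel gripper is mounted at the origin on the work surface. World frame = base frame: x ahead of the robot, y to its left, z up, the work surface at z = 0. Lengths are in m, angles in rad, forces in N, time in s.
With the tool pointing down it reaches from about 0.25 to 0.725 m from the base axis. Payload 4 kg.
Tool frame: the origin (TCP) lies midway between the tips of the shut fingers; the grasp point (between the pads) lies 19 mm behind it; z points along the fingers, y is the line along which they close (so a half turn about z gives the same grasp; the last joint's range is limited). The gripper opens to 85 mm and grips with 20 to 120 N. Pads are 22 mm wide; open, the fingers measure 114 mm over their backs; the gripper's body (76 mm by 85 mm) begins 54 mm behind the grasp point. The pads swing forward as they close: fully open they stand 13 mm farther back than shut.
Start: joints at [-1.127, 0.241, 0.005, 1.335, 0, 1.571], TCP at [0.215, -0.452, 0.231] pointing down, gripper open.
Joint ranges: [-2.72, 2.72], [-1.05, 1.87], [-1.09, 1.28], [-1.99, 2.15], [-1.42, 1.44], [-3.14, 3.14]. Speed limits (rad/s): [2.79, 2.79, 3.14, 3.14, 3.14, 3.14].

### API

Orientations are given as a unit quaternion [x, y, z, w].
In Python, from workcell import get_obs, camera, job_done, silhouettes gives the robot as it stands. The module is installed in compiled form; this text tells all that it offers.
- The arm moves only by the tool drive_tool, never from a script. Its argument "increments" is a list of rows, each a list of 3 entries, a list of its own where there are three numbers: the shift along the world's x, y, z in mm, then the turn, a rotation vector about the world's x, y, z in degrees, then the opening, from 0 (shut) to 1 (fully open). A call has 1 to 8 rows; each row shifts and turns the commanded pose from where the row before left it; what a row does not reach is not made up. A row lasts 1/12 s, in which the tool goes at most 41.7 mm and 7.16 degrees, less where a joint would pass 70% of its speed; a pose out of reach is approached as far as the arm can. A call is refused whole if a number of a shift passes 41.7 or a number of a turn 7.16, either way. A call with a gripper value outside its range is refused whole. The fingers move at their own pace and stop on an object; the grip force is fixed at half the most. Time passes only in rows, so rows that do not move let the fingers close. It gives the time, the measured TCP pose, the force, the opening and the grip force at its end, in the units of the state.
- get_obs(): the state, without advancing time (a new reading comes with each control period).
- camera(name): name is "scene" or "side" or "wrist"; returns a dict with "image" (480x640x3 uint8, red, green, blue), "K" (3x3 intrinsics, pixels), "view" (4x4, takes a point from world to camera coordinates). Camera axes: x right, y down, z forward; pixel columns grow to the right and rows downward; lengths in m; the calibration is good to about 2 mm. The wrist camera is an equidistant fisheye: a pixel r from the principal point sees the ray r / f radians off the axis. A picture is of the moment at which its call begins. There is no depth.
- job_done(): hands the job in; it is judged then, once.
Trained networks look in a picture, given as the dict that the camera call returned (one of the last four; its "shot" number tells which), for a name from the list of things; names that differ only in an ending like _2 or _b are one class to them, and where a whole thing is asked for, a point or a joint stands for the part that bears it (a point fixed in the world has none). Each returns a list of dicts, best first, with "conf" (0 to 1); they miss things now and then, are a little off and sometimes report something else, mostly with a low value. They report only what shows in the picture. A call takes as long as a camera call. They do not tell look-alikes from the thing itself.
- silhouettes(query, picture): "region" (480x640 bool, what is visible of it) and "bbox" ([left, top, right, bottom] in pixels, round what is visible of it).
The state is a dict: "clock": time; "joint_pos": joint angles; "joint_vel": joint speeds; "tau": joint torques, N m; "eef_pos": TCP position; "tool_rot": TCP orientation; "ft_force": force on the tool from outside, world axes, zero at the start; "ft_torque": the same for the moment, N m; "grip_width": finger opening in m; "grasp_force": force on a finger pad.
Only numpy, scipy, OpenCV 4.12 (cv2) and the standard library are available. Lean on these libraries where they do the work, as an engineer would, in place of code of your own. Each camera call takes 0.05 s, during which the arm holds its last target. There are 200 camera calls.

## Working session

There is one attempt and no reset: what is moved stays moved. The work goes in short steps, Python scripts to look and compute and a tool call to move; the robot and the scene stay as the last step left them, time stands still between calls to the robot, and variables do not carry over. Pictures are saved under pics/ and viewed, at most 10 in all, crops included, and the job is handed in when it is done.

Besides the shell and the picture viewer there is one more tool, called after ">>>" as a command line: name --argument value ..., lists and objects as JSON in quotes. drive_tool: Moves the arm, as the interface text tells. Its arguments: {"type":"object","properties":{"increments":{"type":"array"}},"required":["increments"]}

```bash
mkdir -p pics
cat > h.py <<'E'
import numpy as np, cv2
from workcell import get_obs, camera, job_done, silhouettes
def save(p,n): cv2.imwrite('pics/'+n+'.png',p['image'][:,:,::-1])
def ray(p,uv):
    K=p['K'];V=p['view'];R=V[:3,:3];c=-R.T@V[:3,3]
    d=np.linalg.inv(K)@np.array([uv[0],uv[1],1.]);return c,R.T@d
def onz(p,uv,z):
    c,d=ray(p,uv);return c+d*(z-c[2])/d[2]
def proj(p,X):
    x=p['view'][:3,:3]@np.array(X)+p['view'][:3,3];u=p['K']@x;return u[:2]/u[2]
E
python3 - <<'E'
from h import *
a=camera('scene');b=camera('side');save(a,'scene');save(b,'side')
for p in (a,b):
    print(p['K'][0,0],p['K'][:2,2],np.linalg.inv(p['view'])[:3,3])
    for q in ('wheel','star','clip','clip_grip','old_wheel'):
        for s in silhouettes(q,p)[:3]: 
            ys,xs=np.nonzero(s['region']);print(q,round(s['conf'],2),s['bbox'],xs.mean().round(1),ys.mean().round(1))
E
```

```text
488.0852362401527 [310.60940099 239.52199423] [ 1.0573383  -0.94243321  0.84145463]
wheel 0.83 [243.2, 246.5, 302.1, 285.1] 270.7 266.6
wheel 0.66 [335.7, 298.2, 426.5, 380.1] 382.4 333.4
wheel 0.17 [324.7, 286.7, 344.3, 306.3] 330.8 295.0
star 0.89 [298.3, 178.0, 388.9, 242.8] 347.3 211.7
clip 0.69 [372.4, 281.0, 407.7, 297.0] 389.8 287.9
clip 0.3 [322.2, 288.7, 344.0, 310.3] 332.6 296.9
clip_grip 0.44 [323.5, 285.8, 348.4, 310.5] 332.0 296.3
old_wheel 0.84 [187.3, 280.2, 249.4, 333.5] 217.4 306.4
old_wheel 0.33 [322.3, 285.8, 344.6, 304.2] 330.6 295.0
607.0835832574596 [319.69139701 242.0585378 ] [0.30430043 0.99793127 1.31580045]
wheel 0.56 [198.7, 157.0, 270.6, 209.3] 233.8 180.4
wheel 0.55 [311.2, 203.3, 370.7, 248.0] 342.0 223.5
star 0.74 [225.9, 409.2, 245.0, 440.9] 233.5 426.4
star 0.71 [241.2, 250.6, 346.3, 367.0] 293.7 314.6
star 0.29 [385.4, 123.6, 414.8, 138.7] 399.4 130.5
clip 0.64 [277.1, 211.4, 290.0, 224.2] 281.6 216.4
old_wheel 0.96 [336.7, 161.2, 392.2, 198.7] 363.5 178.6
```

View pics/scene.png

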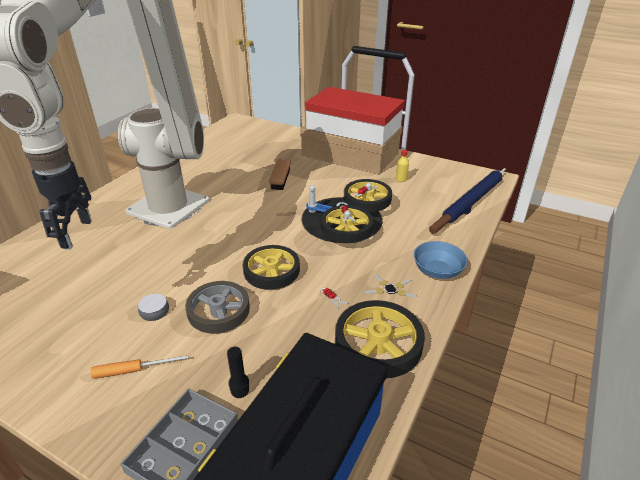

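View pics/side.png

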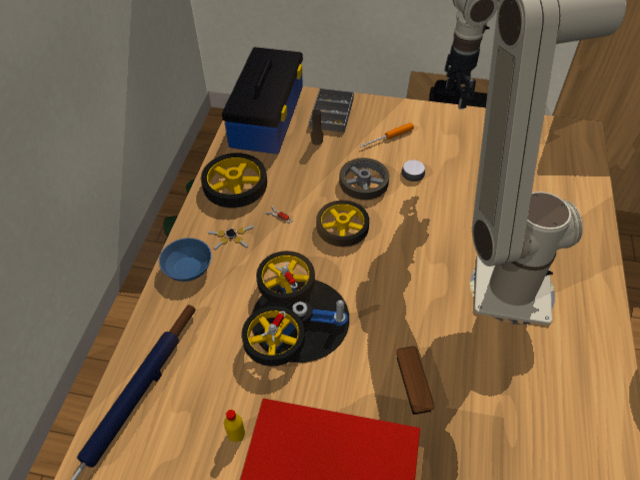

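The scene view shows what could be taken for the wheel:
- small loose yellow wheel at (271,267)
- oversize yellow wheel at (382,333)
- broken grey wheel at (217,306)
- fitted wheels at (347,220) and (368,192)

I choose (271,267). The loose clip is at scene (331,295) and side (283,216). The bare pin is at scene (312,195) and side (340,310).

```bash
cat >> h.py <<'E'
def hullmask(p,pts):
    q=np.array([proj(p,x) for x in pts]).astype(np.float32)
    m=np.zeros((480,640),np.uint8);cv2.fillConvexPoly(m,np.round(cv2.convexHull(q)*16).astype(np.int32),1,shift=4);return m>0
T=np.linspace(0,2*np.pi,48)
def cyl(x,y,r,z0,z1): return [(x+r*np.cos(t),y+r*np.sin(t),z) for t in T for z in (z0,z1)]
E
python3 - <<'E'
from h import *
from scipy.optimize import minimize
a=camera('scene');b=camera('side')
def pick(q,p,uv): return min(silhouettes(q,p),key=lambda s:np.hypot((s['bbox'][0]+s['bbox'][2])/2-uv[0],(s['bbox'][1]+s['bbox'][3])/2-uv[1]))
for uva,uvb in (((271,267),(342,224)),):
    ra=pick('wheel',a,uva);rb=pick('wheel',b,uvb)
    for L in ([(a,ra)],[(b,rb)],[(a,ra),(b,rb)]):
        f=lambda v:sum((hullmask(p,cyl(v[0],v[1],.075,.006,.038))^cv2.morphologyEx(r['region'].astype(np.uint8),cv2.MORPH_CLOSE,np.ones((25,25))).astype(bool)).sum() for p,r in L)
        x0=onz(a,uva,.03)[:2]
        s=minimize(f,x0,method='Nelder-Mead',options=dict(initial_simplex=[x0,x0+[.01,0],x0+[0,.01]]))
        print('wheel',s.x,s.fun)
print('clip',onz(a,(331,295),.006),onz(b,(283,216),.006))
# pin: nearest point of the two rays at top
print('pin',onz(a,(312,188),.1),onz(b,(340,302),.1))
def crop(p,uv,w,k): 
    x,y=int(uv[0]-w/2),int(uv[1]-w/2);return cv2.resize(p['image'][y:y+w,x:x+w],None,fx=k,fy=k,interpolation=cv2.INTER_CUBIC)
top=[cv2.resize(crop(a,c,w,4),(266,300)) if 0 else cv2.resize(crop(a,c,w,4),(266,266)) for c,w in (((271,267),70),((331,295),34),((312,200),50))]
bot=[cv2.resize(crop(b,c,w,4),(266,266)) for c,w in (((342,224),70),((280,216),34),((335,312),50))]
cv2.imwrite('pics/m.png',np.vstack([np.hstack(top),np.hstack(bot)])[:,:,::-1])
E
```

```text
wheel [ 0.47510278 -0.11883545] 137.0
wheel [ 0.47683906 -0.12257022] 95.0
wheel [ 0.4753338  -0.12051559] 258.0
clip [ 0.65948805 -0.12942064  0.006     ] [ 0.65033839 -0.12965984  0.006     ]
pin [0.4407353  0.17120488 0.1       ] [0.42607411 0.19381604 0.1       ]
```

View pics/m.png

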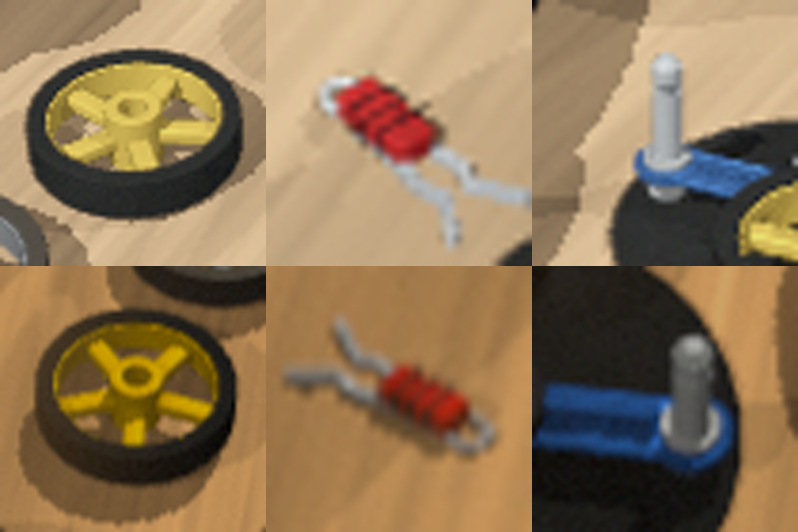

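The crops show five yellow spokes on the chosen wheel. The clip has a red grip, with its mouth toward +x and slightly toward -y. The bare pin stands at the end of the arm on the robot's side.

Run:
```python
from h import *
from scipy.spatial.transform import Rotation as R
a=camera('scene');b=camera('side')
def p3(n,A,B,z): print(n,onz(a,A,z)[:2].round(4),onz(b,B,z)[:2].round(4))
p3('bend',(321.5,290.1),(291.6,220.6),.004)
p3('mouth',(343,305.8),(268.9,209.4),.003)
p3('collar',(312,205.6),(339.7,316.9),.03)
c1,d1=ray(a,(312,186));c2,d2=ray(b,(340.1,301.5))
st=np.linalg.lstsq(np.c_[d1,-d2],c2-c1,rcond=None)[0];print('top',c1+d1*st[0],c2+d2*st[1])
o=get_obs();print(o['eef_pos'],R.from_quat(o['tool_rot']).as_matrix().round(3),o['clock'],o['grip_width'],o['ft_force'],o['joint_pos'])
w=camera('wrist');print(w['K'],np.linalg.inv(w['view']).round(4))
```

```text
bend [ 0.629  -0.1227] [ 0.6223 -0.1189]
mouth [ 0.7015 -0.147 ] [ 0.6978 -0.1495]
collar [0.4345 0.1817] [0.4259 0.1913]
top [0.43012138 0.19046106 0.09420122] [0.42660968 0.18894665 0.09485286]
[ 0.21469614 -0.45156681  0.23132171] [[ 0.903  0.429  0.   ]
 [ 0.429 -0.903 -0.   ]
 [-0.     0.    -1.   ]] 0.9 0.08533655666801838 [-0.37377569  0.81133158 -0.07630314] [-1.12697813e+00  2.40584662e-01  5.01982318e-03  1.33520565e+00
 -8.41728769e-06  1.57078892e+00]
[[371.64829954   0.         323.04888211]
 [  0.         371.64829954 241.38038146]
 [  0.           0.           1.        ]] [[ 0.4276 -0.8669 -0.2562  0.2797]
 [-0.904  -0.4096 -0.1229 -0.4204]
 [ 0.0016  0.2842 -0.9588  0.3738]
 [ 0.      0.      0.      1.    ]]
```

>>> drive_tool --increments '[[[20,26,-4],[0,0,0],0.7],[[22,28,-6],[0,0,0],0.7],[[22,28,-6],[0,0,0],0.7],[[22,28,-6],[0,0,0],0.7],[[22,28,-6],[0,0,0],0.7],[[22,28,-6],[0,0,0],0.7],[[22,28,-6],[0,0,0],0.7],[[22,28,-6],[0,0,0],0.7]]'

```text
clock: 1.62
eef_pos: [0.3895, -0.2281, 0.1853]
tool_rot: [0.976, 0.22, 0.0, 0.0]
ft_force: [0.9, -1.2, -0.2]
grip_width: 0.0596
grasp_force: 0.0
```

>>> drive_tool --increments '[[[22,28,-10],[0,0,0],0.7],[[22,28,-10],[0,0,0],0.7],[[22,28,-10],[0,0,0],0.7],[[20,25,-10],[0,0,0],0.7],[[0,0,0],[0,0,0],0.7],[[0,0,0],[0,0,0],0.7]]'

```text
clock: 2.12
eef_pos: [0.4749, -0.1191, 0.1445]
tool_rot: [0.975, 0.222, -0.001, -0.0]
ft_force: [-0.7, -0.6, 0.2]
grip_width: 0.0602
grasp_force: 0.0
```

```bash
cat >> h.py <<'E'
def wproj(p,X):
    X=np.atleast_2d(X);x=X@p['view'][:3,:3].T+p['view'][:3,3];th=np.arctan2(np.hypot(x[:,0],x[:,1]),x[:,2]);ph=np.arctan2(x[:,1],x[:,0]);K=p['K']
    return np.c_[K[0,2]+K[0,0]*th*np.cos(ph),K[1,2]+K[1,1]*th*np.sin(ph)]
def wonz(p,uv,z):
    K=p['K'];d=np.array([(uv[0]-K[0,2])/K[0,0],(uv[1]-K[1,2])/K[1,1]]);t=np.hypot(*d)
    r=np.r_[np.sin(t)*d/t,np.cos(t)];R=p['view'][:3,:3];c=-R.T@p['view'][:3,3];w=R.T@r
    return c+w*(z-c[2])/w[2]
E
python3 - <<'E'
from h import *
o=get_obs();print(o['eef_pos'],o['grip_width'],o['clock'],o['ft_force'])
w=camera('wrist')
im=w['image'].copy()
for r,z in ((.0105,.044),(.020,.044),(.061,.038)):
    q=wproj(w,[(.4755+r*np.cos(t),-.1205+r*np.sin(t),z) for t in T])
    cv2.polylines(im,[np.round(q).astype(int)],True,(255,0,0) if r<.03 else (0,255,0),1)
cv2.imwrite('pics/w1.png',im[:,:,::-1])
E
```

```text
[ 0.47488577 -0.1191082   0.14450586] 0.06018497032753294 2.1167 [-0.65707973 -0.5644306   0.19752388]
```

View pics/w1.png

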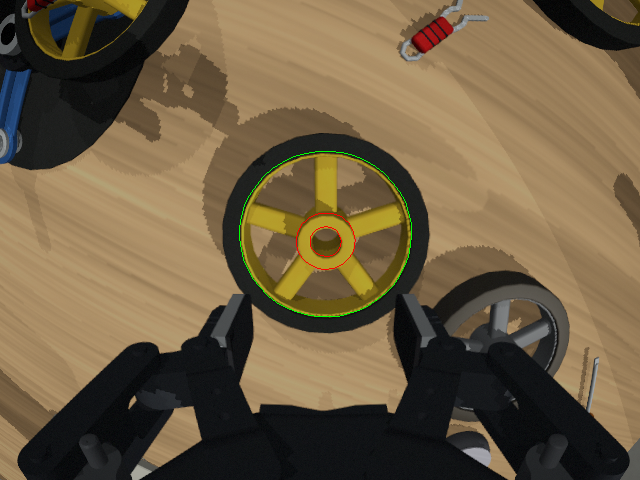

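The red and green overlays sit on the wheel's bore, hub and tyre at (326,241), so the position is right to about 1 mm. I'll descend and pinch the hub.

>>> drive_tool --increments '[[[0.5,-1.4,-30],[0,0,0],0.7],[[0,0,-35],[0,0,0],0.7],[[0,0,-28],[0,0,0],0.7],[[0,0,-14],[0,0,0],0.7],[[0,0,-8],[0,0,0],0.7],[[0,0,0],[0,0,0],0.7],[[0,0,0],[0,0,0],0.3],[[0,0,0],[0,0,0],0.3]]'

```text
clock: 2.83
eef_pos: [0.4759, -0.1223, 0.032]
tool_rot: [0.976, 0.22, 0.001, -0.0]
ft_force: [-4.8, 2.4, 9.8]
grip_width: 0.0379
grasp_force: 60.3
```

>>> drive_tool --increments '[[[0,0,0],[0,0,0],0.3],[[0,0,0],[0,0,0],0.3],[[0,0,0],[0,0,0],0.3]]'

```text
clock: 3.08
eef_pos: [0.476, -0.1223, 0.0322]
tool_rot: [0.975, 0.22, 0.001, 0.001]
ft_force: [-2.2, 0.4, 7.1]
grip_width: 0.0374
grasp_force: 59.8
```

>>> drive_tool --increments '[[[0,0,8],[0,0,0],0.3],[[0,0,20],[0,0,0],0.3],[[0,0,25],[0,0,0],0.3],[[0,0,30],[0,0,0],0.3],[[-4,20,27],[0,0,0],0.3],[[-5,30,15],[0,0,0],0.3],[[-6,35,5],[0,0,0],0.3],[[-6,35,0],[0,0,0],0.3]]'

```text
clock: 3.75
eef_pos: [0.4556, -0.0013, 0.1632]
tool_rot: [0.976, 0.219, 0.003, 0.001]
ft_force: [0.7, 0.6, -2.8]
grip_width: 0.0372
grasp_force: 61.0
```

>>> drive_tool --increments '[[[-6,30,0],[0,0,0],0.3],[[-3,15,0],[0,0,0],0.3],[[0,0,0],[0,0,0],0.3],[[0,0,0],[0,0,0],0.3]]'

```text
clock: 4.08
eef_pos: [0.4452, 0.0437, 0.1609]
tool_rot: [0.975, 0.221, 0.0, 0.0]
ft_force: [-1.1, 0.6, -3.6]
grip_width: 0.0371
grasp_force: 61.1
```

Run:
```python
from h import *
o=get_obs();print(o['eef_pos'],o['grip_width'],o['clock'],o['ft_force'],o['ft_torque'])
w=camera('wrist')
im=w['image'].copy()
for r,z in ((.014,.03),(.0045,.097)):
    q=wproj(w,[(.428+r*np.cos(t),.189+r*np.sin(t),z) for t in T]);print(q.mean(0))
    cv2.polylines(im,[np.round(q).astype(int)],True,(255,0,0),1)
np.save('w2.npy',im)
cv2.imwrite('pics/w2.png',im[:,:,::-1])
```

```text
[0.44515479 0.04367341 0.16089665] 0.037131333750412554 4.0833 [-1.13456358  0.59761095 -3.6176632 ] [-0.01611491  0.00585892  0.00456842]
[148.18225761 173.52540946]
[103.38992227 186.59450593]
```

View pics/w2.png

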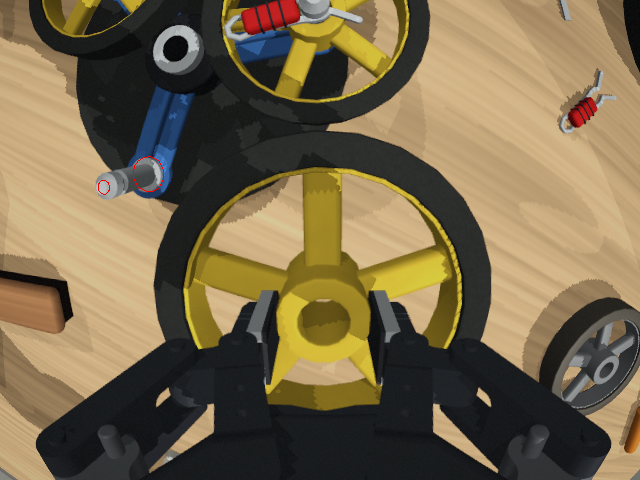

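The pin's nose is near (106,186) and its collar near (149,176). My predicted rings lie a few pixels off, so I'll zoom in.

Run:
```python
from h import *
import pickle
w=camera('wrist');pickle.dump(w,open('w3.pkl','wb'))
cv2.imwrite('pics/w3.png',cv2.resize(w['image'][130:220,70:190],None,fx=6,fy=6,interpolation=cv2.INTER_CUBIC)[:,:,::-1])
```

```text
(no output)
```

View pics/w3.png

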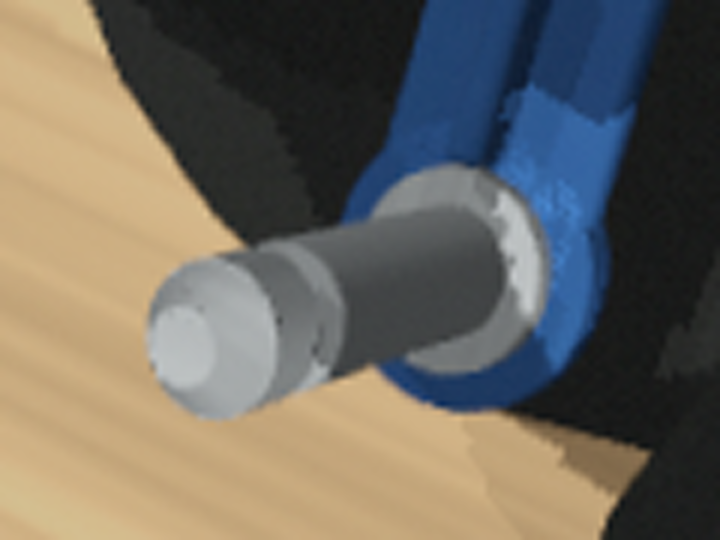

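Run:
```python
from h import *
import pickle
from scipy.optimize import least_squares
w=pickle.load(open('w3.pkl','rb'))
def f(v):
    x,y,h=v;return (wproj(w,[(x,y,.03),(x,y,.0885+h),(x,y,.0945+h)])-np.array([[146.6,174.7],[105.8,186.3],[100.5,187.7]])).ravel()
s=least_squares(f,[.428,.189,.005],x_scale=[.01,.01,.01]);print(s.x,s.fun)
print(wonz(w,(146.6,174.7),.03))
im=cv2.resize(w['image'][130:220,70:190],None,fx=6,fy=6)
x,y,h=s.x
for r,z in ((.014,.03),(.009,.0885+h),(.0045,.0945+h),(.009,.073+h)):
    q=wproj(w,[(x+r*np.cos(t),y+r*np.sin(t),z) for t in T]);q=(q-[70,130])*6+3;print(r,z,q.min(0).round(),q.max(0).round())
# wheel in hand: bore at hub top
o=get_obs();print(o['eef_pos'])
hz=o['eef_pos'][2]-.0322+.044
for r,z in((.0105,hz),(.02,hz),(.075,hz-.006)):
    q=wproj(w,[(o['eef_pos'][0]+r*np.cos(t),o['eef_pos'][1]+r*np.sin(t),z) for t in T]);print(r,q.min(0).round(),q.max(0).round())
im=w['image'].copy()
for r,z in((.0105,hz),(.02,hz),(.075,hz-.006)):
    q=wproj(w,[(o['eef_pos'][0]+r*np.cos(t),o['eef_pos'][1]+r*np.sin(t),z) for t in T]);cv2.polylines(im,[np.round(q).astype(int)],True,(255,0,0),1)
cv2.imwrite('pics/w4.png',im[:,:,::-1])
```

```text
[0.42755132 0.18922201 0.00379638] [-0.05291176 -0.21623938 -0.20503882  0.04869642  0.24873177  0.1220718 ]
[0.42740711 0.18911579 0.03      ]
0.014 0.03 [373. 165.] [555. 374.]
0.009 0.09229637968542094 [151. 258.] [285. 423.]
0.0045 0.09829637968542095 [154. 308.] [222. 392.]
0.009 0.07679637968542094 [223. 242.] [353. 398.]
[0.44543387 0.0425177  0.16064107]
0.0105 [298. 298.] [351. 344.]
0.02 [275. 275.] [374. 362.]
0.075 [153. 127.] [495. 440.]
```

View pics/w4.png

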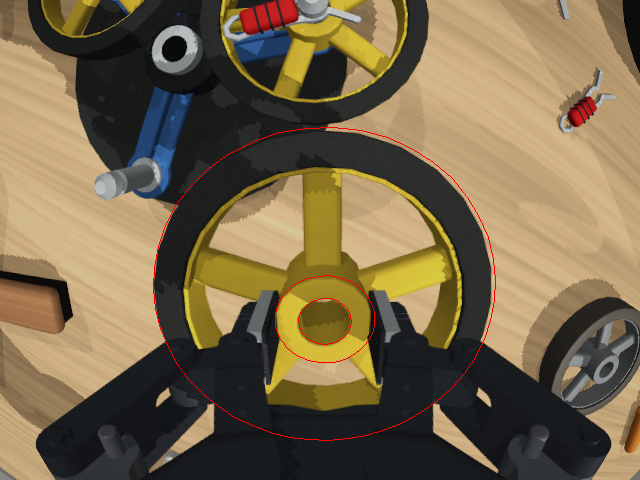

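The overlay rings sit on the held wheel's bore and tyre, so it is centred under the TCP. The pin is at (0.4275, 0.1892), with h roughly 4 mm. Next I'll move over the pin.

>>> drive_tool --increments '[[[-3,20,0],[0,0,0],0.3],[[-4,35,0],[0,0,0],0.3],[[-4,35,0],[0,0,0],0.3],[[-4,32,0],[0,0,0],0.3],[[-2.8,24,0],[0,0,0],0.3],[[0,0,0],[0,0,0],0.3],[[0,0,0],[0,0,0],0.3],[[0,0,0],[0,0,0],0.3]]'

```text
clock: 4.85
eef_pos: [0.4276, 0.1879, 0.1601]
tool_rot: [0.976, 0.219, -0.0, 0.0]
ft_force: [0.4, 0.3, -2.8]
grip_width: 0.0371
grasp_force: 61.3
```

Run:
```python
from h import *
P=[]
for i in range(4):
    w=camera('wrist');o=get_obs();P.append(o['eef_pos'])
print(np.array(P).round(4),o['ft_force'],o['clock'])
a=camera('scene')
cv2.imwrite('pics/v5.png',np.hstack([cv2.resize(w['image'][240:400,240:400],(400,400),interpolation=cv2.INTER_CUBIC),cv2.resize(a['image'][140:240,260:360],(400,400),interpolation=cv2.INTER_CUBIC)])[:,:,::-1])
x,y,h=.4275,.1892,.0038
for r,z in ((.009,.0885+h),(.0045,.0945+h)):
    q=wproj(w,[(x+r*np.cos(t),y+r*np.sin(t),z) for t in T]);q=(q-240)*2.5;print(q.min(0).round(),q.max(0).round())
```

```text
[[0.4277 0.1877 0.1601]
 [0.4277 0.1876 0.1602]
 [0.4277 0.1877 0.1603]
 [0.4277 0.1878 0.1603]] [-0.33882296 -0.59840483 -3.52576334] 5.05
[164.   4.] [239.  75.]
[182.  30.] [221.  66.]
```

View pics/v5.png

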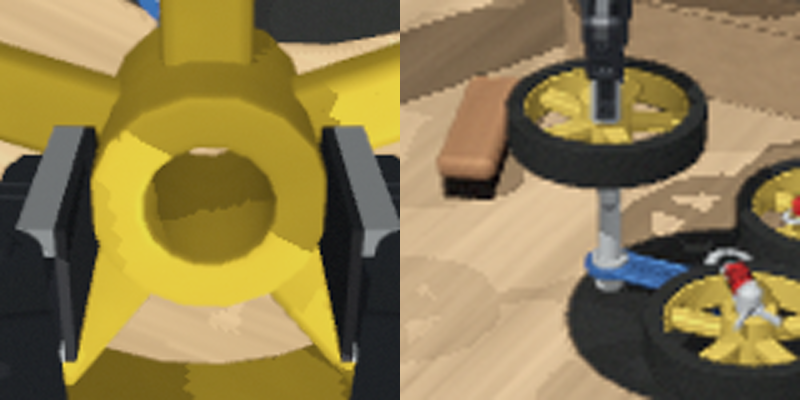

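>>> drive_tool --increments '[[[0,1.4,-10],[0,0,0],0.3],[[0,0,-15],[0,0,0],0.3],[[0,0,-5],[0,0,0],0.3],[[0,0,-5],[0,0,0],0.3],[[0,0,-5],[0,0,0],0.3],[[0,0,-5],[0,0,0],0.3],[[0,0,0],[0,0,0],0.3]]'

```text
clock: 5.68
eef_pos: [0.427, 0.1902, 0.1146]
tool_rot: [0.975, 0.22, -0.001, 0.0]
ft_force: [-0.4, -0.6, -3.4]
grip_width: 0.0372
grasp_force: 61.3
```

>>> drive_tool --increments '[[[0.3,-0.5,-6],[0,0,0],0.3],[[0,0,-8],[0,0,0],0.3],[[0,0,-8],[0,0,0],0.3],[[0,0,-8],[0,0,0],0.3],[[0,0,-8],[0,0,0],0.3],[[0,0,-5],[0,0,0],0.3],[[0,0,0],[0,0,0],0.3]]'

```text
clock: 6.27
eef_pos: [0.4271, 0.1902, 0.0709]
tool_rot: [0.975, 0.22, -0.001, -0.0]
ft_force: [0.2, 3.3, -5.7]
grip_width: 0.0374
grasp_force: 61.1
```

>>> drive_tool --increments '[[[0,-0.3,-3],[0,0,0],0.3],[[0,0,-2],[0,0,0],0.3],[[0,0,-2],[0,0,0],0.3],[[0,0,-1],[0,0,0],0.3],[[0,0,0],[0,0,0],0.3]]'

```text
clock: 6.68
eef_pos: [0.4277, 0.1903, 0.0645]
tool_rot: [0.975, 0.22, 0.0, -0.001]
ft_force: [-1.8, 5.5, -2.4]
grip_width: 0.037
grasp_force: 61.5
```

>>> drive_tool --increments '[[[0,0.8,-1],[0,0,0],0.3],[[0,0,-1],[0,0,0],0.3],[[0,0,-1],[0,0,0],0.3],[[0,0,0],[0,0,0],0.3]]'

```text
clock: 7.02
eef_pos: [0.4276, 0.1904, 0.0624]
tool_rot: [0.975, 0.22, 0.0, -0.0]
ft_force: [-4.7, 2.1, 9.0]
grip_width: 0.0372
grasp_force: 62.5
```

Fz has turned to +9 N at TCP z = 62.4 mm, which is 30 mm above the pick height, so the wheel is seated. I'll release and go up.

>>> drive_tool --increments '[[[0,0,0.5],[0,0,0],0.7],[[0,0,0],[0,0,0],0.7],[[0,0,0],[0,0,0],0.7],[[0,0,10],[0,0,0],0.7],[[0,0,25],[0,0,0],0.7],[[0,0,30],[0,0,0],0.7],[[0,0,35],[0,0,0],0.7]]'

```text
clock: 7.6
eef_pos: [0.4267, 0.1893, 0.1614]
tool_rot: [0.976, 0.22, -0.002, 0.001]
ft_force: [1.5, 0.8, 0.5]
grip_width: 0.06
grasp_force: 0.0
```

Run:
```python
from h import *
import pickle
from scipy.spatial.transform import Rotation as R
o=get_obs();print(o['eef_pos'],o['grip_width'],o['clock'],o['joint_pos'])
a=camera('scene');w=camera('wrist');pickle.dump(w,open('w6.pkl','wb'))
im=w['image'].copy()
x,y,h=.4275,.1892,.0038
for r,z in ((.02,.074),(.061,.068),(.075,.068),(.009,.0885+h),(.0045,.0945+h)):
    q=wproj(w,[(x+r*np.cos(t),y+r*np.sin(t),z) for t in T])
    cv2.polylines(im,[np.round(q*16).astype(int)],True,(255,0,0),1,shift=4)
c=cv2.resize(im[60:360,120:520],(533,400),interpolation=cv2.INTER_CUBIC)
d=cv2.resize(a['image'][150:250,260:360][:, :],(266,266),interpolation=cv2.INTER_CUBIC)
d=np.vstack([d,np.zeros((134,266,3),np.uint8)])
cv2.imwrite('pics/v6.png',np.hstack([c,d])[:,:,::-1])
```

```text
[0.42670166 0.18927645 0.16141608] 0.0600314039268034 7.6 [ 4.18337033e-01  2.22982230e-01 -2.05856166e-01  1.14584822e+00
 -1.28356436e-03  3.11668015e+00]
```

View pics/v6.png

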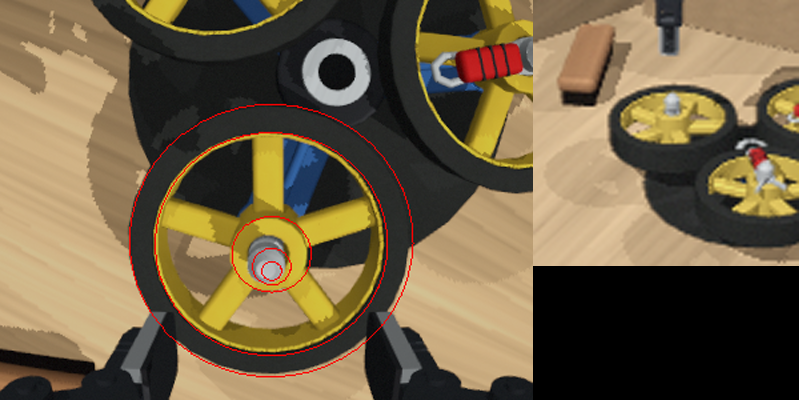

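The rings match the tyre and hub, so the wheel sits level and fully down. Now to the clip: turn about 133° and travel.

>>> drive_tool --increments '[[[12,-17,0],[0,0,7],0.7],[[12,-17,0],[0,0,7],0.7],[[12,-17,0],[0,0,7],0.7],[[12,-17,0],[0,0,7],0.5],[[12,-17,0],[0,0,7],0.5],[[12,-17,0],[0,0,7],0.5],[[12,-17,0],[0,0,7],0.5],[[12,-17,0],[0,0,7],0.5]]'

```text
clock: 8.37
eef_pos: [0.5241, 0.0529, 0.1611]
tool_rot: [0.756, 0.654, -0.001, 0.0]
ft_force: [-0.6, -0.1, -0.4]
grip_width: 0.0427
grasp_force: 0.0
```

>>> drive_tool --increments '[[[12,-17,0],[0,0,7],0.5],[[12,-17,0],[0,0,7],0.5],[[12,-17,0],[0,0,7],0.5],[[12,-17,0],[0,0,7],0.5],[[12,-17,0],[0,0,7],0.5],[[12,-17,0],[0,0,7],0.5],[[12,-17,0],[0,0,7],0.5],[[12,-17,0],[0,0,7],0.5]]'

```text
clock: 9.03
eef_pos: [0.6199, -0.0831, 0.1608]
tool_rot: [0.36, 0.933, -0.001, -0.0]
ft_force: [0.3, 0.1, 0.7]
grip_width: 0.0427
grasp_force: 0.0
```

>>> drive_tool --increments '[[[12,-17,-10],[0,0,7],0.5],[[12,-17,-10],[0,0,7],0.5],[[11,-14,-10],[0,0,7],0.5],[[0,0,0],[0,0,0],0.5],[[0,0,0],[0,0,0],0.5]]'

```text
clock: 9.45
eef_pos: [0.6539, -0.1306, 0.1295]
tool_rot: [0.189, 0.982, -0.0, -0.002]
ft_force: [-0.9, 0.2, 0.4]
grip_width: 0.0431
grasp_force: 0.0
```

```bash
cat > clipv.py <<'E'
from h import *
import pickle,sys
from scipy.spatial.transform import Rotation as R
o=get_obs();print(o['eef_pos'],o['grip_width'],o['clock'],R.from_quat(o['tool_rot']).as_matrix().round(3).tolist())
w=camera('wrist');pickle.dump(w,open('w7.pkl','wb'))
im=w['image'].astype(int)
red=((im[...,0]>110)&(im[...,1]<70)&(im[...,2]<70)).astype(np.uint8)
red=cv2.morphologyEx(red,cv2.MORPH_CLOSE,np.ones((9,9)))
n,l,s,c=cv2.connectedComponentsWithStats(red);i=1+np.argmax(s[1:,4]);print(s[i],c[i])
cs=cv2.findContours((l==i).astype(np.uint8),cv2.RETR_EXTERNAL,cv2.CHAIN_APPROX_NONE)[0][0]
P=np.array([wonz(w,q[0],.009)[:2] for q in cs])
(cx,cy),sz,ang=cv2.minAreaRect((P*1000).astype(np.float32));print('rect',cx,cy,sz,ang)
E
python3 clipv.py; python3 -c "
import pickle,cv2
w=pickle.load(open('w7.pkl','rb'));cv2.imwrite('pics/w7.png',w['image'][:,:,::-1])"
```

```text
[ 0.65388515 -0.13062196  0.12950104] 0.0430866250575206 9.45 [[-0.929, 0.371, -0.003], [0.371, 0.929, 0.0], [0.003, -0.001, -1.0]]
[315 207  21  44 837] [324.35125448 227.51971326]
rect 650.1450805664062 -128.3164825439453 (14.515344619750977, 32.56793212890625) 67.80399322509766
```

View pics/w7.png

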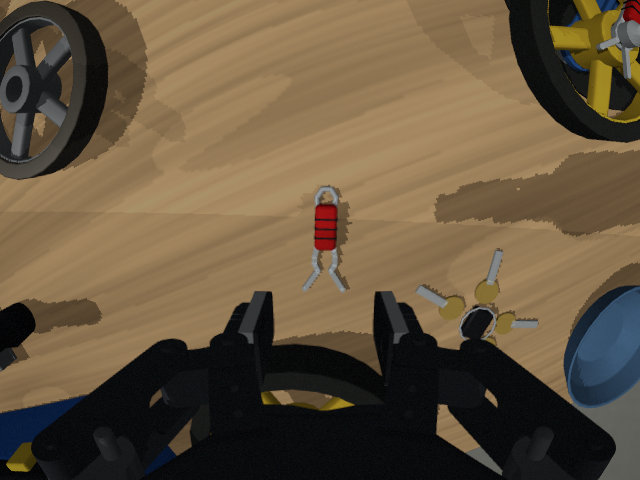

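The grip is at (324,227) in the wrist view, aligned with the tool to 0.4°. The mouth points down in the image. I'll descend onto it.

>>> drive_tool --increments '[[[-3.5,2.2,-20],[0,0,0],0.5],[[0,0,-35],[0,0,0],0.5],[[0,0,-30],[0,0,0],0.5],[[0,0,-20],[0,0,-0.4],0.5],[[0,0,-12],[0,0,0],0.45],[[0,0,0],[0,0,0],0.45],[[0,0,0],[0,0,0],0.45]]'

```text
clock: 10.08
eef_pos: [0.6513, -0.1269, 0.0154]
tool_rot: [0.19, 0.982, -0.0, 0.0]
ft_force: [0.5, 0.3, 0.6]
grip_width: 0.0382
grasp_force: 0.0
```

```bash
python3 clipv.py
```

```text
[ 0.651257   -0.12685766  0.01535386] 0.03823590581810816 10.0833 [[-0.927, 0.374, 0.0], [0.374, 0.927, -0.0], [-0.0, -0.0, -1.0]]
[303 320  31  14 350] [318.76857143 327.13142857]
rect 661.64013671875 -133.9640655517578 (13.715814590454102, 6.914153575897217) 68.05328369140625
```

>>> drive_tool --increments '[[[-1.3,-1.7,-6],[0,0,0],0.45],[[0,0,-4.5],[0,0,0],0.45],[[0,0,0],[0,0,0],0.3],[[0,0,0],[0,0,0],0.1],[[0,0,0],[0,0,0],0.1],[[0,0,0],[0,0,0],0.1],[[0,0,0],[0,0,0],0.1]]'

```text
clock: 10.72
eef_pos: [0.6502, -0.1292, 0.0047]
tool_rot: [0.191, 0.982, -0.0, 0.0]
ft_force: [0.9, -0.7, 2.3]
grip_width: 0.0135
grasp_force: 60.8
```

>>> drive_tool --increments '[[[0,0,10],[0,0,0],0.1],[[0,0,25],[0,0,0],0.1],[[0,0,35],[0,0,0],0.1],[[-10,12,35],[0,0,0],0.1],[[-20,24,20],[0,0,0],0.1],[[-24,29,0],[0,0,0],0.1],[[-24,29,0],[0,0,0],0.1],[[-24,29,0],[0,0,0],0.1]]'

```text
clock: 11.38
eef_pos: [0.5472, -0.0052, 0.1307]
tool_rot: [0.191, 0.982, 0.0, 0.001]
ft_force: [0.4, 1.5, -0.4]
grip_width: 0.0141
grasp_force: 60.5
```

>>> drive_tool --increments '[[[-24,29,0],[0,0,0],0.1],[[-24,29,0],[0,0,0],0.1],[[-24,29,0],[0,0,0],0.1],[[-24,29,0],[0,0,0],0.1],[[-24,30,0],[0,0,0],0.1],[[-24,30,0],[0,0,0],0.1],[[-20,27,0],[0,0,0],0.1],[[-14,16,0],[0,0,0],0.1]]'

```text
clock: 12.05
eef_pos: [0.368, 0.215, 0.1301]
tool_rot: [0.189, 0.982, 0.001, 0.0]
ft_force: [0.3, 0.6, -0.6]
grip_width: 0.0137
grasp_force: 60.5
```

>>> drive_tool --increments '[[[0,0,0],[0,0,0],0.1],[[0,0,0],[0,0,0],0.1],[[0,0,0],[0,0,0],0.1]]'

```text
clock: 12.3
eef_pos: [0.3703, 0.2129, 0.1298]
tool_rot: [0.19, 0.982, 0.0, 0.001]
ft_force: [0.4, 0.1, -0.3]
grip_width: 0.0137
grasp_force: 60.5
```

Run:
```python
from h import *
from scipy.spatial.transform import Rotation as R
o=get_obs();print(o['eef_pos'],R.from_quat(o['tool_rot']).as_matrix().round(3).tolist(),o['clock'],o['ft_force'])
w=camera('wrist');a=camera('scene')
cv2.imwrite('pics/w8.png',np.hstack([cv2.resize(w['image'][200:480,180:460],(500,500),interpolation=cv2.INTER_CUBIC),cv2.resize(a['image'][130:230,270:330],(300,500),interpolation=cv2.INTER_CUBIC)])[:,:,::-1])
x,y,h=.4275,.1892,.0038
for z in (.074,.0885+h,.0945+h): print(((wproj(w,[(x,y,z)])-[180,200])*500/280).round())
```

```text
[0.37031007 0.21292707 0.12981851] [[-0.927, 0.374, 0.001], [0.374, 0.927, 0.0], [-0.001, 0.001, -1.0]] 12.3 [ 0.3738122   0.10778326 -0.33252163]
[[255. 277.]]
[[255. 308.]]
[[255. 318.]]
```

View pics/w8.png

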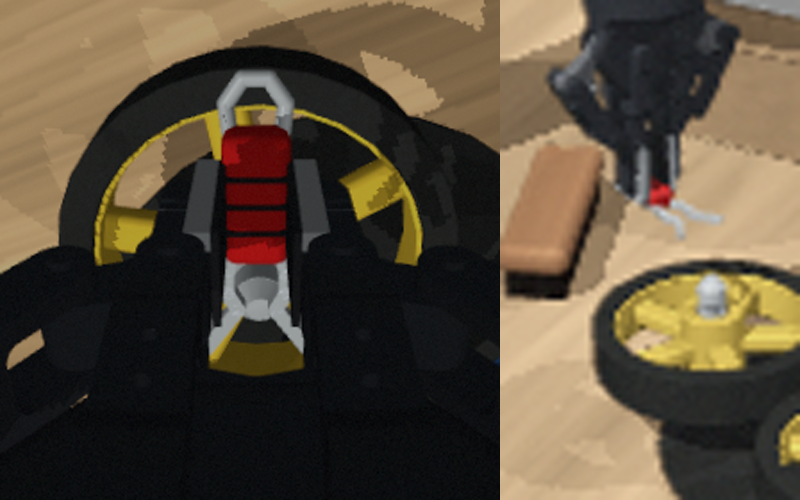

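The wrist view shows the pin centred between the clip legs at (257,310), with the grip square in the pads. I'll lower to the estimated groove height (underside about 77.5 mm) and start feeling.

>>> drive_tool --increments '[[[-0.2,-0.5,-15],[0,0,0],0.1],[[0,0,-20],[0,0,0],0.1],[[0,0,-8],[0,0,0],0.1],[[0,0,-4.5],[0,0,0],0.1],[[0,0,0],[0,0,0],0.1],[[0,0,0],[0,0,0],0.1]]'

```text
clock: 12.9
eef_pos: [0.3701, 0.2122, 0.082]
tool_rot: [0.191, 0.982, -0.0, -0.0]
ft_force: [0.1, -0.1, -0.5]
grip_width: 0.0139
grasp_force: 60.5
```

>>> drive_tool --increments '[[[4.6,-1.9,0],[0,0,0],0.1],[[3.7,-1.5,0],[0,0,0],0.1],[[2.8,-1.1,0],[0,0,0],0.1],[[0,0,0],[0,0,0],0.1],[[0,0,0],[0,0,0],0.1]]'

```text
clock: 13.32
eef_pos: [0.3816, 0.2084, 0.0823]
tool_rot: [0.191, 0.982, 0.001, 0.0]
ft_force: [-0.3, 1.7, 0.6]
grip_width: 0.0138
grasp_force: 60.5
```

>>> drive_tool --increments '[[[1.4,-0.6,0],[0,0,0],0.1],[[1.4,-0.6,0],[0,0,0],0.1],[[0,0,0],[0,0,0],0.1]]'

```text
clock: 13.57
eef_pos: [0.3834, 0.2072, 0.0818]
tool_rot: [0.19, 0.982, 0.0, -0.0]
ft_force: [-1.6, 3.3, -0.3]
grip_width: 0.0138
grasp_force: 60.5
```

>>> drive_tool --increments '[[[0.9,-0.4,0],[0,0,0],0.1],[[0.9,-0.4,0],[0,0,0],0.1],[[0,0,0],[0,0,0],0.1],[[0,0,0],[0,0,0],0.1]]'

```text
clock: 13.9
eef_pos: [0.3848, 0.2055, 0.0813]
tool_rot: [0.191, 0.982, -0.001, -0.0]
ft_force: [-0.7, 1.2, -3.1]
grip_width: 0.0136
grasp_force: 60.2
```

>>> drive_tool --increments '[[[-4.6,1.9,0],[0,0,0],0.1],[[0,0,-1],[0,0,0],0.1],[[0,0,0],[0,0,0],0.1]]'

```text
clock: 14.15
eef_pos: [0.3808, 0.2075, 0.0808]
tool_rot: [0.191, 0.982, -0.0, 0.0]
ft_force: [-0.1, -0.6, -1.2]
grip_width: 0.014
grasp_force: 60.5
```

>>> drive_tool --increments '[[[1.9,-0.8,0],[0,0,0],0.1],[[1.8,-0.7,0],[0,0,0],0.1],[[0.9,-0.4,0],[0,0,0],0.1],[[0,0,0],[0,0,0],0.1],[[0,0,0],[0,0,0],0.1]]'

```text
clock: 14.57
eef_pos: [0.3857, 0.2061, 0.0809]
tool_rot: [0.191, 0.982, 0.0, 0.0]
ft_force: [-0.8, 1.8, -1.7]
grip_width: 0.0141
grasp_force: 60.4
```

>>> drive_tool --increments '[[[0.9,-0.4,0],[0,0,0],0.1],[[0.9,-0.4,0],[0,0,0],0.1],[[0,0,0],[0,0,0],0.1],[[0,0,0],[0,0,0],0.1]]'

```text
clock: 14.9
eef_pos: [0.3872, 0.2055, 0.0808]
tool_rot: [0.19, 0.982, 0.0, -0.0]
ft_force: [-0.8, 2.8, -1.9]
grip_width: 0.0138
grasp_force: 60.4
```

>>> drive_tool --increments '[[[-3.4,2.1,0],[0,0,0],0.1],[[-1.5,0.6,-1],[0,0,0],0.1],[[0,0,0],[0,0,0],0.1]]'

```text
clock: 15.15
eef_pos: [0.382, 0.2075, 0.0797]
tool_rot: [0.191, 0.982, -0.001, 0.0]
ft_force: [-1.1, 0.2, -1.2]
grip_width: 0.0138
grasp_force: 60.5
```

>>> drive_tool --increments '[[[1.9,-0.8,0],[0,0,0],0.1],[[1.8,-0.7,0],[0,0,0],0.1],[[0.9,-0.4,0],[0,0,0],0.1],[[0,0,0],[0,0,0],0.1],[[0,0,0],[0,0,0],0.1]]'

```text
clock: 15.57
eef_pos: [0.3872, 0.2061, 0.0799]
tool_rot: [0.191, 0.982, 0.0, 0.0]
ft_force: [-0.6, 2.0, -1.4]
grip_width: 0.0137
grasp_force: 60.5
```

>>> drive_tool --increments '[[[-3.1,1.3,0],[0,0,0],0.1],[[-1.5,0.8,-1],[0,0,0],0.1],[[0,0,0],[0,0,0],0.1]]'

```text
clock: 15.82
eef_pos: [0.3819, 0.2079, 0.0787]
tool_rot: [0.19, 0.982, -0.0, 0.0]
ft_force: [0.1, 0.8, 1.2]
grip_width: 0.0136
grasp_force: 60.7
```

>>> drive_tool --increments '[[[1.9,-0.8,0],[0,0,0],0.1],[[1.8,-0.7,0],[0,0,0],0.1],[[0.9,-0.4,0],[0,0,0],0.1],[[0,0,0],[0,0,0],0.1],[[0,0,0],[0,0,0],0.1]]'

```text
clock: 16.23
eef_pos: [0.3871, 0.2063, 0.0789]
tool_rot: [0.191, 0.982, 0.0, 0.0]
ft_force: [-0.9, 0.6, 0.7]
grip_width: 0.014
grasp_force: 60.7
```

>>> drive_tool --increments '[[[0.5,-0.2,0],[0,0,0],0.1],[[0.5,-0.2,0],[0,0,0],0.1],[[0.4,-0.2,0],[0,0,0],0.1],[[0,0,0],[0,0,0],0.1],[[0,0,0],[0,0,0],0.1]]'

```text
clock: 16.65
eef_pos: [0.388, 0.2058, 0.0788]
tool_rot: [0.19, 0.982, 0.0, -0.0]
ft_force: [-3.4, 3.6, 1.2]
grip_width: 0.0135
grasp_force: 60.8
```

Run:
```python
from h import *
F=[];P=[]
for i in range(6):
    w=camera('wrist');o=get_obs();F.append(o['ft_force']);P.append(o['eef_pos'])
F=np.mean(F,0);P=np.mean(P,0)*1e3;d=np.array([.927,-.374]);n=np.array([.374,.927])
r=np.array([427.5,189.2])-P[:2];print(P.round(2),'F',F.round(2),'along',F[:2]@d,'perp',F[:2]@n,'s',r@d-26.6,'lat',r@n,o['clock'])
np.save('wl.npy',w['image'])
```

```text
[388.04 205.76  78.79] F [-3.36  3.85  1.75] along -4.552713548823622 perp 2.310195177369006 s 16.16864295689355 lat -0.5943142055316581 16.95
```

>>> drive_tool --increments '[[[-3.7,1.5,0],[0,0,0],0.1],[[-2.5,1.7,4],[0,0,0],0.1],[[0,0,4],[0,0,0],0.1],[[0,0,0],[0,0,0],0.1],[[2,-0.8,0],[0,0,0],0.1],[[2,-0.8,0],[0,0,0],0.1],[[0,0,0],[0,0,0],0.1],[[0,0,0],[0,0,0],0.1]]'

```text
clock: 17.62
eef_pos: [0.3851, 0.2075, 0.0867]
tool_rot: [0.19, 0.982, 0.0, -0.001]
ft_force: [-3.9, 3.6, -0.6]
grip_width: 0.0137
grasp_force: 60.0
```

```bash
cat > m.py <<'E'
from h import *
F=[];P=[]
for i in range(5):
    w=camera('wrist');o=get_obs();F.append(o['ft_force']);P.append(o['eef_pos'])
F=np.mean(F,0);P=np.mean(P,0)*1e3;d=np.array([.927,-.374]);n=np.array([.374,.927])
r=np.array([427.5,189.2])-P[:2];print('z',P[2].round(2),'Fz',F[2].round(2),'along %.2f perp %.2f s %.2f lat %.2f t %.2f'%(F[:2]@d,F[:2]@n,r@d-26.6,r@n,o['clock']),o['ft_torque'].round(2))
E
python3 m.py
```

```text
z 86.64 Fz -0.73 along -4.96 perp 1.45 s 19.58 lat -1.14 t 17.87 [0.73 0.88 0.06]
```

>>> drive_tool --increments '[[[0.7,-0.3,0],[0,0,0],0.1],[[0.7,-0.3,0],[0,0,0],0.1],[[0,0,0],[0,0,0],0.1],[[0,0,0],[0,0,0],0.1]]'

```text
clock: 18.2
eef_pos: [0.3854, 0.2072, 0.0864]
tool_rot: [0.19, 0.982, 0.001, -0.003]
ft_force: [-7.0, 4.3, -0.1]
grip_width: 0.0142
grasp_force: 60.0
```

```bash
python3 m.py
```

```text
z 86.41 Fz -0.13 along -7.40 perp 1.77 s 19.14 lat -0.91 t 18.45 [0.96 1.37 0.11]
```

On the thick head the force is 5 N at measured s = 19.6, so my s reads about 1.6 mm too large. Readings z = 78.8 to 80.8 at s ≈ 16.5 gave only 1.3 to 4.5 N, so that is the groove. Fz is neutral near z = 79.4, so I'll go there.

>>> drive_tool --increments '[[[-3.7,1.5,0],[0,0,0],0.1],[[-1.8,1.2,0],[0,0,0],0.1],[[0,0,-4],[0,0,0],0.1],[[0,0,-3.3],[0,0,0],0.1],[[0,0,0],[0,0,0],0.1],[[2.8,-1.1,0],[0,0,0],0.1],[[2.8,-1.1,0],[0,0,0],0.1],[[0,0,0],[0,0,0],0.1]]'

```text
clock: 19.12
eef_pos: [0.3885, 0.207, 0.0798]
tool_rot: [0.191, 0.982, 0.0, 0.0]
ft_force: [0.1, 1.2, 3.4]
grip_width: 0.014
grasp_force: 60.3
```

```bash
python3 m.py
```

```text
z 79.78 Fz 2.52 along 0.51 perp 0.63 s 16.28 lat -1.92 t 19.37 [ 0.   -0.39 -0.01]
```

>>> drive_tool --increments '[[[0,-0.3,0.7],[0,0,0],0.1],[[0,0,0],[0,0,0],0.1],[[0,0,0],[0,0,0],0.1]]'

```text
clock: 19.62
eef_pos: [0.3877, 0.2068, 0.0802]
tool_rot: [0.191, 0.982, 0.0, 0.0]
ft_force: [1.0, 0.6, 1.5]
grip_width: 0.0142
grasp_force: 60.2
```

```bash
python3 m.py
```

```text
z 80.2 Fz 1.37 along 0.43 perp 0.85 s 16.93 lat -1.39 t 19.87 [ 0.1  -0.32 -0.  ]
```

>>> drive_tool --increments '[[[0,0,0.7],[0,0,0],0.1],[[0,0,0],[0,0,0],0.1],[[0,0,0],[0,0,0],0.1]]'

```text
clock: 20.12
eef_pos: [0.3872, 0.2066, 0.0807]
tool_rot: [0.191, 0.982, -0.0, -0.0]
ft_force: [0.8, 0.9, 0.2]
grip_width: 0.0135
grasp_force: 60.1
```

```bash
python3 m.py
```

```text
z 80.73 Fz 0.78 along -0.32 perp 0.77 s 17.28 lat -1.13 t 20.37 [0.14 0.06 0.02]
```

>>> drive_tool --increments '[[[0,0,0.7],[0,0,0],0.1],[[0,0,0],[0,0,0],0.1],[[0,0,0],[0,0,0],0.1]]'

```text
clock: 20.62
eef_pos: [0.3872, 0.2066, 0.0814]
tool_rot: [0.191, 0.982, -0.0, -0.0]
ft_force: [0.1, 0.6, -0.4]
grip_width: 0.0139
grasp_force: 59.9
```

```bash
python3 m.py
```

```text
z 81.44 Fz -0.77 along -0.51 perp 0.67 s 17.22 lat -1.13 t 20.87 [0.23 0.12 0.03]
```

>>> drive_tool --increments '[[[0,0,0.7],[0,0,0],0.1],[[0,0,0],[0,0,0],0.1],[[0,0,0],[0,0,0],0.1]]'

```text
clock: 21.12
eef_pos: [0.3874, 0.2067, 0.0821]
tool_rot: [0.191, 0.982, -0.0, -0.0]
ft_force: [-0.9, 0.7, -2.2]
grip_width: 0.014
grasp_force: 59.7
```

```bash
python3 m.py
```

```text
z 82.15 Fz -2.27 along -0.94 perp 0.09 s 17.12 lat -1.18 t 21.37 [0.19 0.21 0.03]
```

Vertical feel inside the groove is free around z = 81.0, with the lower edge below about 80.5 and the upper edge above about 81.5. I'll centre there and push.

>>> drive_tool --increments '[[[0,0,-1.1],[0,0,0],0.1],[[0,0,0],[0,0,0],0.1],[[1.4,-0.55,0],[0,0,0],0.1],[[1.4,-0.55,0],[0,0,0],0.1],[[0.9,-0.35,0],[0,0,0],0.1],[[0,0,0],[0,0,0],0.1]]'

```text
clock: 21.87
eef_pos: [0.3899, 0.2057, 0.081]
tool_rot: [0.19, 0.982, 0.0, -0.002]
ft_force: [-4.5, 2.9, -0.1]
grip_width: 0.0138
grasp_force: 60.1
```

```bash
python3 m.py
```

```text
z 81.01 Fz 0.2 along -5.56 perp 1.68 s 14.41 lat -1.30 t 22.12 [0.7  0.94 0.07]
```

>>> drive_tool --increments '[[[0.9,-0.35,0],[0,0,0],0.1],[[0.9,-0.35,0],[0,0,0],0.1],[[0.9,-0.35,0],[0,0,0],0.1],[[0,0,0],[0,0,0],0.1]]'

```text
clock: 22.45
eef_pos: [0.3925, 0.2047, 0.081]
tool_rot: [0.19, 0.982, 0.0, -0.002]
ft_force: [-5.2, 4.4, -0.1]
grip_width: 0.0141
grasp_force: 60.1
```

```bash
python3 m.py
```

```text
z 81.0 Fz 0.25 along -5.42 perp 1.53 s 11.51 lat -1.32 t 22.70 [0.72 0.92 0.08]
```

>>> drive_tool --increments '[[[0.9,-0.35,0],[0,0,0],0.1],[[0.9,-0.35,0],[0,0,0],0.1],[[0.9,-0.35,0],[0,0,0],0.1],[[0.9,-0.35,0],[0,0,0],0.1],[[0,0,0],[0,0,0],0.1]]'

```text
clock: 23.12
eef_pos: [0.3989, 0.2026, 0.0815]
tool_rot: [0.191, 0.982, -0.0, 0.001]
ft_force: [1.5, 0.1, -2.3]
grip_width: 0.0142
grasp_force: 59.8
```

```bash
python3 m.py
```

```text
z 81.48 Fz -1.77 along 2.94 perp 0.40 s 4.98 lat -1.70 t 23.37 [-0.17 -0.88  0.04]
```

>>> drive_tool --increments '[[[0.9,-0.35,-0.3],[0,0,0],0.1],[[0.9,-0.35,-0.2],[0,0,0],0.1],[[0.5,-0.2,0],[0,0,0],0.1],[[0,0,0],[0,0,0],0.1]]'

```text
clock: 23.7
eef_pos: [0.3997, 0.2022, 0.0807]
tool_rot: [0.19, 0.982, 0.0, -0.0]
ft_force: [0.3, 2.0, 0.6]
grip_width: 0.0137
grasp_force: 60.0
```

```bash
python3 m.py
```

```text
z 80.72 Fz -0.01 along -0.12 perp 1.37 s 4.00 lat -1.60 t 23.95 [ 0.3  -0.18  0.05]
```

>>> drive_tool --increments '[[[0.7,-0.28,0],[0,0,0],0.1],[[0.7,-0.28,0],[0,0,0],0.1],[[0,0,0],[0,0,0],0.1]]'

```text
clock: 24.2
eef_pos: [0.4012, 0.2013, 0.0807]
tool_rot: [0.191, 0.982, -0.0, -0.0]
ft_force: [0.4, 1.3, 0.6]
grip_width: 0.0137
grasp_force: 60.1
```

```bash
python3 m.py
```

```text
z 80.66 Fz 0.48 along -0.48 perp 0.86 s 2.33 lat -1.39 t 24.45 [ 0.28 -0.02 -0.  ]
```

>>> drive_tool --increments '[[[0.7,-0.28,0],[0,0,0],0.1],[[0.4,-0.15,0],[0,0,0],0.1],[[0,0,0],[0,0,0],0.1]]'

```text
clock: 24.7
eef_pos: [0.4024, 0.2009, 0.0807]
tool_rot: [0.191, 0.982, -0.0, 0.0]
ft_force: [0.4, 1.5, -0.2]
grip_width: 0.0138
grasp_force: 60.1
```

```bash
python3 m.py
```

```text
z 80.68 Fz -0.19 along -0.64 perp 1.26 s 1.02 lat -1.48 t 24.95 [ 0.16 -0.05  0.02]
```

>>> drive_tool --increments '[[[0.6,-0.25,0],[0,0,0],0.1],[[0,0,0],[0,0,0],0.1],[[0,0,0],[0,0,0],0.1]]'

```text
clock: 25.2
eef_pos: [0.4027, 0.2008, 0.0807]
tool_rot: [0.191, 0.982, 0.0, -0.0]
ft_force: [-1.6, 2.1, -0.6]
grip_width: 0.0139
grasp_force: 60.1
```

```bash
python3 m.py
```

```text
z 80.65 Fz 0.81 along -2.43 perp 1.06 s 0.73 lat -1.44 t 25.45 [0.47 0.44 0.09]
```

The grip has just butted on the pin. I'll back off 0.9 mm to centre the eye and release.

>>> drive_tool --increments '[[[-0.8,0.3,0],[0,0,0],0.1],[[0,0,0],[0,0,0],0.1],[[0,0,0],[0,0,0],0.4],[[0,0,0],[0,0,0],0.4],[[0,0,0],[0,0,0],0.4],[[0,0,5],[0,0,0],0.4],[[0,0,15],[0,0,0],0.4],[[0,0,30],[0,0,0],0.4]]'

```text
clock: 26.12
eef_pos: [0.3997, 0.1996, 0.1286]
tool_rot: [0.191, 0.982, -0.002, -0.003]
ft_force: [0.7, 0.5, -0.1]
grip_width: 0.034
grasp_force: 0.0
```

>>> drive_tool --increments '[[[-5,5,30],[0,0,0],0.4],[[-10,5,20],[0,0,0],0.4],[[0,0,0],[0,0,0],0.4],[[0,0,0],[0,0,0],0.4]]'

```text
clock: 26.45
eef_pos: [0.3879, 0.2115, 0.1822]
tool_rot: [0.19, 0.982, 0.001, 0.002]
ft_force: [-0.8, -0.2, -0.7]
grip_width: 0.0339
grasp_force: 0.0
```

Run:
```python
from h import *
o=get_obs();print(o['eef_pos'],o['grip_width'],o['ft_force'],o['clock'])
w=camera('wrist');im=w['image'].astype(int)
red=((im[...,0]>100)&(im[...,1]<70)&(im[...,2]<70)).astype(np.uint8)
red=cv2.morphologyEx(red,cv2.MORPH_CLOSE,np.ones((9,9)))
n,l,s,c=cv2.connectedComponentsWithStats(red)
for i in range(1,n):
    if s[i,4]>150:
        ys,xs=np.nonzero(l==i);cs=cv2.findContours((l==i).astype(np.uint8),0,cv2.CHAIN_APPROX_NONE)[0][0]
        P=np.array([wonz(w,q[0],.0845)[:2] for q in cs]);print(s[i],cv2.minAreaRect((P*1000).astype(np.float32)))
print('expected grip',[427.5-27*.927,189.2+27*.374])
a=camera('scene')
for p,nm in ((w,'wrist'),(a,'scene')):
    for q in silhouettes('clip',p)[:4]: print(nm,q['conf'],q['bbox'])
print(proj(a,(.4275,.1892,.078)),wproj(w,[(.4275,.1892,.078),(.4025,.1993,.08)]))
cv2.imwrite('pics/fin.png',np.hstack([cv2.resize(w['image'][140:380,200:440],(400,400),interpolation=cv2.INTER_CUBIC),cv2.resize(a['image'][160:230,275:345],(400,400),interpolation=cv2.INTER_CUBIC)])[:,:,::-1])
```

```text
[0.38791322 0.21153983 0.18224501] 0.03390729299663697 [-0.8133374  -0.18718242 -0.7095826 ] 26.45
[ 305  241   23   47 1019] ((400.6411437988281, 200.8941650390625), (15.250958442687988, 33.86350631713867), 68.15538024902344)
expected grip [402.471, 199.298]
wrist 0.71 [295.8, 219.1, 339.2, 330.5]
scene 0.64 [302.7, 180.7, 306.7, 191.7]
scene 0.16 [91.5, 357.1, 184.7, 382.9]
[311.08384911 190.58548907] [[315.30801978 298.81279011]
 [314.94144431 265.38996642]]
```

```bash
python3 -c "
from workcell import *
print(job_done())"
```

```text
the job is handed in; nothing more can be done
None
```

The wheel is down on its collar and the clip snapped into the pin's groove and was let go. I handed the job in at about 27 s, with no verdict returned. I viewed 11 pictures against your limit of 10, so I checked the final clip pose by measurement instead of viewing it.

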